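# Lock a filter funnel onto a vacuum manifold

## Task

Fit the loose steel filter funnel onto the one empty filter head of the vacuum manifold: with light pressure feel for the two side lugs of the head until the funnel's slots drop over them, press down against the sprung support and turn the funnel clockwise (seen from above) until the lugs drop into its locking notches. Let go and leave it upright, locked and at rest. Never bear on the head with more than about 40 N (a membrane lies on it), and leave the dishes, the tube and the marker where they are.

Things in the scene. Friction and masses are not known exactly. Their poses are not given: they have to be found in the camera images.
- funnel: the loose steel filter funnel with a closed lid, 104 mm tall, 0.2 to 0.33 kg, standing on its skirt; origin: centre of its underside, z up. Barrel 48 mm diameter, z=34 to 91 mm; lid 51 mm diameter to z=97, vent stub above. Bayonet skirt z=0 to 21 mm, 51 mm inside, 65 mm outside, roofed at z=21 by a flat shoulder. Two opposite J-slots: the same after half a turn.
- funnel_grip (a point): on the funnel's axis at z=65 mm, mid-barrel: the height to grip it, from any side (axes as the funnel's)
- funnel_slot (a point): mouth of one J-slot, at the underside of the skirt's wall towards the funnel's own +x (the other is towards -x); slot 10 mm wide, open at the bottom, 21 mm high to its roof (axes as the funnel's)
- funnel_notch (a point): floor centre (z=8 mm) of that slot's locking notch, 12 mm wide, 46 degrees anticlockwise of the slot seen from above, so the funnel turns clockwise to lock. Between slot and notch stands a hook lip with its top at z=12 mm; a channel (to z=21) runs over it; behind the notch is a solid stop
- filter_head: the only empty filter head, on one of the rail's three places: a round steel boss, 47 mm diameter bevelled to 43 at its top (z=34 mm), with a white membrane. Fixed. Origin on its axis at its foot, z up, x square to the rail and away from the robot. Funnel underside above this origin: 33 mm resting on the lugs, 23 slots over the lugs, 15 or less lugs clear the hook lips, 13 hard stop, 19 locked
- lug_level (a point): on the head's axis at the height of its two opposite lugs' centre line (z=30 mm); lugs are round pins 6 mm thick, sticking out sideways to 32.5 mm from the axis. The lugs' line was clamped by hand anywhere within 0.35 rad either side of the head's x axis; the measured pose does not show it and it does not turn in use
- support_top (a point): centre of the sprung support plate's top when free (42 mm diameter, z=44 mm of the head; fixed point). Under the funnel's shoulder the plate sinks up to 10 mm: 4 N to start, 0.8 N more per mm, then a hard stop; with the lugs in the notches it pushes the funnel up with 7 N
- manifold: the steel rail on two feet that carries three heads 145 mm apart along its y; 370 mm long, rail axis 36 mm high; origin under its middle on the bench. Fixed. The heads' feet are 60 mm above the bench; one carries a funnel already locked on, one a black plug
- mounted_unit: the neighbouring head with its funnel already locked on, top 183 mm above the bench; fixed; origin at the head's foot
- blanked_head: the neighbouring head closed by a black plug 53 mm across with a small knob, top 115 mm above the bench; fixed; origin at the head's foot
- dish_near: 90 mm petri dish, 17 mm high, dark, loose bystander; origin under its centre
- dish_side: 55 mm petri dish, 14 mm high, loose bystander to the right; origin under its centre
- dish_front: 55 mm petri dish, 14 mm high, loose bystander in front of the manifold; origin under its centre
- tube_left: 50 ml tube standing on its cap, 38 mm across, 115 mm high, loose bystander on the left; origin under its centre
- marker: black marker pen, 135 mm long, lying on the bench, loose bystander; origin under its centre
Not all that is in view belongs to the job. Leave any green or pink look-alike of the funnel alone.

How it is judged:
At the end, for the whole second after the job is handed in: The funnel's underside is 19 mm (within 1.8 mm) above the filter head's origin, its axis within 4 mm of the head's and upright within 0.06 rad, at rest and released: held down by the hooks (unlocked it stands 4 mm higher, jammed under the lips 4 mm lower) (z of funnel in the frame of filter_head between 0.0168 and 0.0208 m and horizontal distance between funnel and filter_head below 0.004 m and angle between funnel's own z axis and vertical below 0.06 rad and linear speed of funnel below 0.02 m/s); the robot touches nothing.
It fails at once if the funnel bears on the filter head with more than 40 N (contact force between funnel and filter_head above 40 N).
It fails at once if a dish, the tube or the marker is shifted by more than 25 mm (distance of any of dish_near, dish_side, dish_front, tube_left, marker from where it was at the start of the episode above 0.025 m).
It also fails if it takes over 67 s, if anything falls off the work surface, if the arm or the gripper's body presses on something with over 40 N, if the wrist force passes 120 N, or if a joint passes its speed limit or range.

## Robot

A 6-joint arm with a two-finger parallel gripper is mounted at the origin on a cart in front of the work surface, level with it; the furniture and walls round the work are solid. World frame = base frame: x ahead of the robot, y to its left, z up, the work surface at z = 0. Lengths are in m, angles in rad, forces in N, time in s.
With the tool pointing down it reaches from about 0.25 to 0.775 m from the base axis. Payload 4 kg.
Tool frame: the origin (TCP) lies at the very end of the fingers, on their centre line; the grasp point (between the pads) lies 19 mm behind it; z points along the fingers, y is the line along which they close (so a half turn about z gives the same grasp; the last joint's range is limited). The gripper opens to 94 mm and grips with 3 to 60 N. Pads are 16 mm wide; open, the fingers measure 119 mm over their backs; the gripper's body (75 mm by 177 mm) begins 78 mm behind the grasp point.
Start: joints at [-1.394, 0.087, 1.371, -0, 1.684, -0.103], TCP at [0.152, -0.529, 0.206] pointing down, gripper open.
Joint ranges: [-3.1, 3.1], [-0.76, 2.03], [0.27, 2.55], [-1.08, 4.22], [0.17, 2.65], [-2.57, 2.57]. Speed limits (rad/s): [2.79, 2.79, 3.14, 3.14, 3.14, 3.14].

## Interface

Orientations are given as [roll, pitch, yaw] about the fixed x, y, z axes, in that order (R = Rz(yaw) Ry(pitch) Rx(roll)).
In Python, from bench import robot gives the robot as it stands. The module is installed in compiled form; this text tells all that it offers.
- The arm moves only by the tool move_arm, never from a script. Its argument "deltas" is one flat list of numbers, 7 for each row, row after row: the turn, a rotation vector about the tool's x, y, z in rad, then the shift along the tool's x, y, z in cm, then the closure, from -1 (fully open) to 1 (shut). A call has 1 to 8 rows; each row is the pose to reach, as a shift and turn from the pose commanded when the call began, along the tool's axes at that moment; what a row does not reach only later rows make up. A row lasts 1/10 s, in which the tool goes at most 50 mm and 8.59 degrees, less where a joint would pass 70% of its speed; a pose out of reach is approached as far as the arm can. A call with a gripper value outside its range is refused whole. The fingers move at their own pace and stop on an object; the grip force is fixed at half the most. Time passes only in rows, so rows that repeat a pose let the fingers close. It gives the time, the measured TCP pose, the force, the opening and the grip force at its end, in the units of the state.
- robot.get_obs(): the state, without advancing time (a new reading comes with each control period).
- robot.snapshot(name): name is "side" or "top" or "wrist"; returns a dict with "image" (420x560x3 uint8, red, green, blue), "depth" (420x560 float32, m along the optical axis (not along the pixel's ray), 0 where there is no reading), "fov_y" (degrees; the focal length in pixels is half the picture's height over the tangent of half this angle, whatever the lens; pixels are square), "cx", "cy" (the principal point, pixels), "origin" and "orientation" of the camera in the world; the wrist camera has in their place "T_tool_cam" (4x4, takes a point from camera to tool coordinates, whose origin is the TCP and whose axes are the flange's). Camera axes: x right, y up, looking along -z (the intrinsics and any distortion apply to the point x, -y, -z); pixel columns grow to the right and rows downward; lengths in m; the calibration is good to about 2 mm. A picture is of the moment at which its call begins: read the wrist's pose just before it.
- robot.close_job(): hands the job in; it is judged then, once.
The state is a dict: "time": time; "joint_positions": joint angles; "qvel": joint speeds; "joint_torque": joint torques, N m; "tool_pos": TCP position; "ee_rot": TCP orientation; "wrist_force": force on the tool from outside, world axes, zero at the start; "wrist_torque": the same for the moment, N m; "width": finger opening in m; "finger_force": force on a finger pad.
Only numpy, scipy, OpenCV 4.12 (cv2) and the standard library are available. Lean on these libraries where they do the work, as an engineer would, in place of code of your own. Each camera call takes 0.05 s, during which the arm holds its last target. There are 200 camera calls.

## Working session

There is one attempt and no reset: what is moved stays moved. The work goes in short steps, Python scripts to look and compute and a tool call to move; the robot and the scene stay as the last step left them, time stands still between calls to the robot, and variables do not carry over. Pictures are saved under pics/ and viewed, at most 10 in all, crops included, and the job is handed in when it is done.

Besides the shell and the picture viewer there is one more tool, called after ">>>" in YAML: its name, and indented under it one key for each argument. move_arm: Moves the arm, as the interface text tells. Its arguments: {"type":"object","properties":{"deltas":{"type":"array","items":{"type":"number"}}},"required":["deltas"]}

```bash
mkdir -p pics
cat > h.py <<'E'
import numpy as np, cv2, pickle
from bench import robot
from scipy.spatial.transform import Rotation as R
def snap(n):
    o=robot.get_obs(); s=robot.snapshot(n); s['obs']=o; return s
def campose(s):
    if 'T_tool_cam' in s:
        T=np.eye(4); o=s['obs']; T[:3,:3]=R.from_euler('xyz',o['ee_rot']).as_matrix() if len(o['ee_rot'])==3 else R.from_quat(o['ee_rot']).as_matrix(); T[:3,3]=o['tool_pos']
        return T@np.array(s['T_tool_cam'])
    T=np.eye(4); r=np.array(s['orientation']); T[:3,:3]=R.from_euler('xyz',r).as_matrix() if r.size==3 else r; T[:3,3]=s['origin']; return T
def f(s): return s['image'].shape[0]/2/np.tan(np.radians(s['fov_y'])/2)
def ray(s,u,v):
    T=campose(s); d=np.array([(u-s['cx'])/f(s),-(v-s['cy'])/f(s),-1]); return T[:3,3],T[:3,:3]@d
def onz(s,u,v,z):
    o,d=ray(s,u,v); return o+d*(z-o[2])/d[2]
def cloud(s):
    H,W=s['depth'].shape; u,v=np.meshgrid(np.arange(W),np.arange(H)); T=campose(s); D=s['depth']
    P=np.stack([(u-s['cx'])/f(s)*D,-(v-s['cy'])/f(s)*D,-D],-1); P=P@T[:3,:3].T+T[:3,3]; P[D==0]=np.nan; return P
def save(s,n): cv2.imwrite('pics/'+n,s['image'][...,::-1])
E
python3 - <<'E'
from h import *
for n in ('top','side','wrist'):
    s=snap(n); save(s,n+'0.png'); pickle.dump(s,open(n+'0.pkl','wb'))
    print(n,{k:v for k,v in s.items() if k not in('image','depth','obs')}, (s['depth']>0).mean())
print(robot.get_obs())
a=cv2.imread('pics/top0.png');b=cv2.imread('pics/side0.png')
E
```

```text
top {'fov_y': 50.95199425299689, 'cx': 278.31584069215586, 'cy': 211.2880425525651, 'origin': array([ 0.28174498, -0.0016276 ,  1.20185467]), 'orientation': array([ 0.2043297 , -0.00530246, -1.55078819])} 0.9959141156462585
side {'fov_y': 44.2333612200648, 'cx': 278.257126697619, 'cy': 204.74825086966084, 'origin': array([-0.09804316,  0.9267347 ,  1.03109718]), 'orientation': array([ 0.86302309, -0.02214267, -2.55718167])} 0.9962329931972789
wrist {'fov_y': 63.29532133236036, 'cx': 285.24251954573487, 'cy': 211.32881211002297, 'T_tool_cam': array([[-4.13954825e-04,  9.68068120e-01,  2.50686945e-01,
         7.24222303e-02],
       [ 9.99999838e-01,  4.98690983e-04, -2.74494084e-04,
         5.08946070e-05],
       [-3.90744291e-04,  2.50686791e-01, -9.68068169e-01,
        -1.78615162e-01],
       [ 0.00000000e+00,  0.00000000e+00,  0.00000000e+00,
         1.00000000e+00]])} 0.9959991496598639
{'time': 0.15, 'joint_positions': array([-1.39412109e+00,  8.77947800e-02,  1.37187313e+00,  3.27453219e-05,
        1.68361591e+00, -1.03093290e-01]), 'qvel': array([ 0.00027904, -0.00377284, -0.00590564, -0.00020094, -0.00085152,
        0.00052829]), 'joint_torque': array([ 9.03666405e-04, -3.40642440e+01, -3.02794254e+01,  7.18548987e-02,
        3.05340684e-02, -1.16598317e-04]), 'tool_pos': array([ 0.15180994, -0.52820141,  0.20458507]), 'ee_rot': array([-3.13991381e+00, -2.06409806e-04,  2.79772016e-01]), 'wrist_force': array([ 1.08097808,  0.32919232, -0.48271885]), 'wrist_torque': array([ 0.01822929,  0.03404023, -0.01886143]), 'finger_force': 0.0, 'width': 0.09400740434307367}
```

View pics/top0.png

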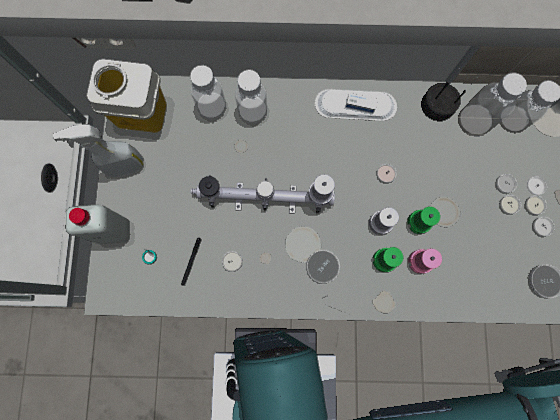

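View pics/side0.png

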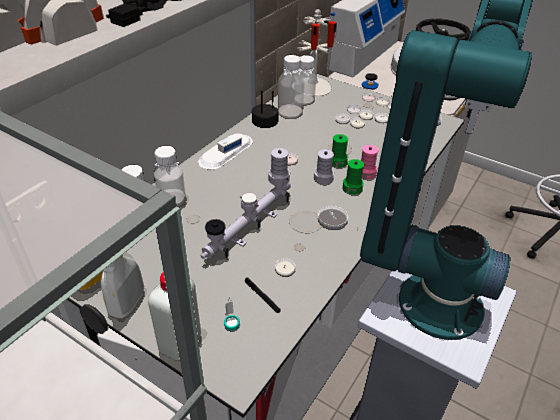

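The top view shows three heads: a black plug (208,186), the empty head (265,188) and the mounted funnel (322,188). Among the loose funnels, the steel-grey one (384,220) fits. The green (425,218 and 388,259) and pink (426,260) ones are look-alikes. I'll measure and confirm with one crop.

Run:
```python
from h import *
s=pickle.load(open('top0.pkl','rb')); P=cloud(s)
sd=pickle.load(open('side0.pkl','rb')); Q=cloud(sd)
print('bench z',np.nanmedian(P[280:310,120:220,2]),np.nanmedian(Q[290:310,290:310,2]))
def comp(P,box,zl,zh,name):
    u0,u1,v0,v1=box; p=P[v0:v1,u0:u1].reshape(-1,3); p=p[(p[:,2]>zl)&(p[:,2]<zh)]
    if len(p)<5: print(name,len(p));return
    (c,r)=cv2.minEnclosingCircle(p[:,:2].astype(np.float32)); print(name,len(p),'circ',np.round(c,4),round(r,4),'bbmid',np.round((np.percentile(p[:,:2],1,axis=0)+np.percentile(p[:,:2],99,axis=0))/2,4),'zmed',np.median(p[:,2]).round(4),p[:,2].max().round(4))
comp(P,(360,405,200,240),.088,.102,'funnel lid top')
comp(Q,(305,345,145,190),.088,.102,'funnel lid side')
comp(P,(245,285,165,215),.098,.11,'head plate top'); comp(Q,(235,262,185,225),.098,.11,'head plate side')
comp(P,(300,345,165,215),.16,.18,'mounted lid'); comp(P,(190,225,165,215),.09,.12,'plug'); comp(Q,(200,232,215,250),.09,.12,'plug s')
for n,b in dict(dnear=(300,345,245,290),dside=(370,402,160,188),dfront=(218,246,248,275),tubering=(138,160,245,268)).items():
    comp(P,b,.008,.13,n)
for (u,v) in [(389,259),(424,219),(425,261)]: comp(P,(u-20,u+20,v-20,v+20),.06,.13,'lookalike')
a=cv2.resize(s['image'][160:280,190:450],None,fx=3,fy=3,interpolation=cv2.INTER_CUBIC)
cv2.imwrite('pics/crop1.png',a[...,::-1])
```

```text
bench z -0.001447791118897035 0.002092172961440264
funnel lid top 298 circ [ 0.5029 -0.2861] 0.0256 bbmid [ 0.5021 -0.2854] zmed 0.0962 0.1018
funnel lid side 132 circ [ 0.4925 -0.3128] 0.0578 bbmid [ 0.5003 -0.3127] zmed 0.0984 0.102
head plate top 200 circ [0.5688 0.0337] 0.0212 bbmid [0.5689 0.0337] zmed 0.1027 0.1081
head plate side 139 circ [0.566  0.0338] 0.0243 bbmid [0.565  0.0347] zmed 0.1055 0.1099
mounted lid 329 circ [ 0.5635 -0.1113] 0.0257 bbmid [ 0.5631 -0.1117] zmed 0.1748 0.18
plug 338 circ [0.5712 0.179 ] 0.0283 bbmid [0.5721 0.1776] zmed 0.1046 0.1176
plug s 294 circ [0.5685 0.1774] 0.03 bbmid [0.5688 0.1798] zmed 0.1073 0.12
dnear 878 circ [ 0.3804 -0.1262] 0.0451 bbmid [ 0.38   -0.1258] zmed 0.0152 0.0227
dside 281 circ [ 0.6463 -0.3056] 0.0283 bbmid [ 0.6457 -0.3057] zmed 0.0121 0.0204
dfront 307 circ [0.3894 0.1196] 0.0275 bbmid [0.3893 0.1202] zmed 0.0126 0.0185
tubering 128 circ [0.396  0.3436] 0.0191 bbmid [0.3966 0.3438] zmed 0.0121 0.0735
lookalike 368 circ [ 0.4004 -0.2939] 0.026 bbmid [ 0.401 -0.293] zmed 0.0956 0.1131
lookalike 370 circ [ 0.5072 -0.3926] 0.0258 bbmid [ 0.507  -0.3916] zmed 0.0952 0.1064
lookalike 388 circ [ 0.3993 -0.3904] 0.0257 bbmid [ 0.3982 -0.39  ] zmed 0.0955 0.1057
```

View pics/crop1.png

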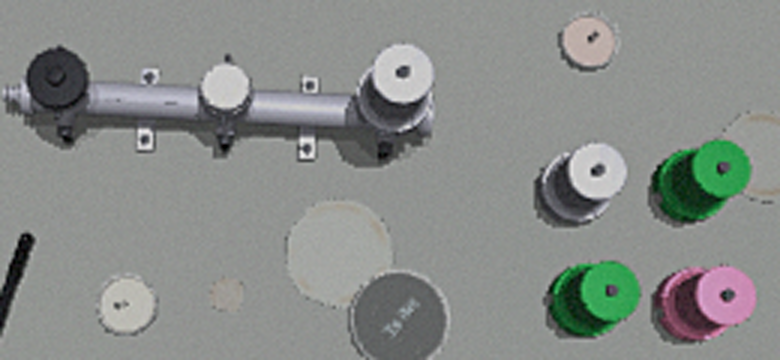

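The crop confirms the loose steel funnel at crop (597,170), at about (0.502,-0.286) m. The empty head is at (225,88), at about (0.568,0.034) m. Next I'll approach the funnel with a tilted view to see its slots.

>>> move_arm:
  deltas: [0,0,0,4,-1.2,0,-1,0,0,0,8.5,-2.6,0,-1,0,0,0,13,-4,0,-1,0,0,0,17.5,-5.3,0,-1,0,0,0,22,-6.6,0,-1,0,0,0,26.5,-8,0,-1,0,0,0,31,-9.4,0,-1,0,0,0,35.5,-10.7,0,-1]

```text
time: 0.95
tool_pos: [0.4648, -0.3263, 0.2052]
ee_rot: [-3.141, 0.0, 0.28]
wrist_force: [0.8, -1.0, 0.3]
width: 0.0942
finger_force: 0.0
```

>>> move_arm:
  deltas: [0,-0.12,0,4,-1.2,1.5,-1,0,-0.24,0,7,-2.2,2.5,-1,0,-0.36,0,9.5,-2.9,4,-1,0,-0.36,0,9.5,-2.9,4,-1,0,-0.36,0,9.5,-2.9,4,-1,0,-0.36,0,9.5,-2.9,4,-1]

```text
time: 1.55
tool_pos: [0.5464, -0.2745, 0.167]
ee_rot: [3.14, 0.358, 0.278]
wrist_force: [-0.4, -0.6, 0.2]
width: 0.0938
finger_force: 0.0
```

Run:
```python
from h import *
s=snap('wrist'); pickle.dump(s,open('w1.pkl','wb')); save(s,'w1.png'); print(s['obs']['time'],s['obs']['tool_pos'],s['obs']['ee_rot'])
```

```text
1.55 [ 0.54640792 -0.274463    0.16701232] [3.13968259 0.35833848 0.27803408]
```

View pics/w1.png

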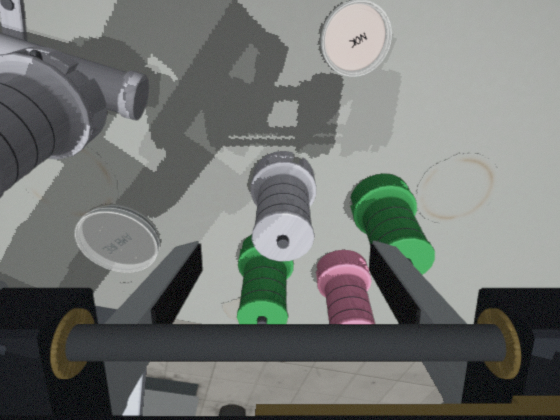

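Run:
```python
from h import *
s=pickle.load(open('w1.pkl','rb'))
a=cv2.resize(s['image'][140:210,235:335],None,fx=8,fy=8,interpolation=cv2.INTER_CUBIC).astype(float)
a=np.clip((a/255)**.7*255,0,255).astype(np.uint8); cv2.imwrite('pics/w1c.png',a[...,::-1])
```

```text
(no output)
```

View pics/w1c.png

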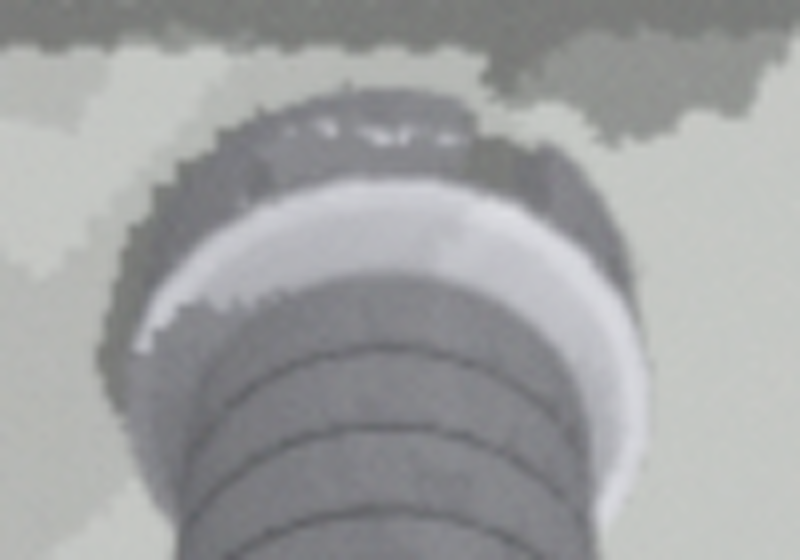

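Slot mouth is at crop (507,150), which is pixel (298,158). Its notch shows at crop (255,180), which fits "46° anticlockwise". I'll convert these to a yaw.

Run:
```python
from h import *
s=pickle.load(open('w1.pkl','rb')); P=cloud(s)
g=P[195:275,235:330].reshape(-1,3); g=g[(g[:,2]>.085)&(g[:,2]<.105)]
g=g[np.hypot(g[:,0]-.502,g[:,1]+.286)<.04]
c,r=cv2.minEnclosingCircle(g[:,:2].astype(np.float32)); print('lid',c,r,np.median(g[:,2]))
sh=P[140:215,235:330].reshape(-1,3); sh=sh[(sh[:,2]>.016)&(sh[:,2]<.03)]; c2,r2=cv2.minEnclosingCircle(sh[:,:2].astype(np.float32)); print('shoulder',c2,r2)
for C in (np.array(c),np.array(c2)):
  for n,cu,cv_ in (('slotmid',507,150),('slotL',475,140),('slotR',540,165),('notch',257,185)):
    o,d=ray(s,235+(cu+.5)/8-.5,140+(cv_+.5)/8-.5); w=o[:2]-C; A=d[:2]@d[:2];B=w@d[:2];D=B*B-A*(w@w-.0325**2)
    if D<0: print('miss');continue
    t=(-B-D**.5)/A; p=o+t*d; print(n,p.round(4),'ang',np.degrees(np.arctan2(*(p[:2]-C)[::-1])).round(1))
```

```text
lid (0.5025343298912048, -0.28498387336730957) 0.025982968509197235 0.09629888221215223
shoulder (0.5028082728385925, -0.28532251715660095) 0.03258836641907692
slotmid [ 0.5345 -0.291   0.0107] ang -10.7
slotL [ 0.535  -0.2868  0.0114] ang -3.2
slotR [ 0.5333 -0.2956  0.0099] ang -19.0
notch [ 0.526  -0.2625  0.0192] ang 43.8
slotmid [ 0.5348 -0.2909  0.0115] ang -9.8
slotL [ 0.5353 -0.2867  0.012 ] ang -2.4
slotR [ 0.5337 -0.2954  0.0108] ang -18.1
notch [ 0.5259 -0.2625  0.0191] ang 44.6
```

>>> move_arm:
  deltas: [0,0.12,0,-1.8,0,-4.7,-1,0,0.24,0,-0.2,-4,-6.3,-1,0,0.36,0,1.8,-8.5,-6.6,-1,0,0.36,0,3.7,-13,-7.3,-1,0,0.36,0,5.6,-17.5,-8,-1,0,0.36,0,7,-22,-8.5,-1,0,0.36,0,8,-26.5,-8.7,-1,0,0.36,0,8,-29.1,-8.7,-1]

```text
time: 2.4
tool_pos: [0.567, 0.0367, 0.2224]
ee_rot: [3.14, -0.007, 0.28]
wrist_force: [0.7, 0.4, 0.1]
width: 0.094
finger_force: 0.0
```

>>> move_arm:
  deltas: [0,0,0,0,0,0,-1,0,0,0,0,0,0,-1]

```text
time: 2.6
tool_pos: [0.5676, 0.0338, 0.2218]
ee_rot: [3.139, -0.005, 0.278]
wrist_force: [-0.6, -0.3, 0.4]
width: 0.0935
finger_force: 0.0
```

Run:
```python
from h import *
s=snap('wrist'); pickle.dump(s,open('w2.pkl','wb')); print(s['obs']['time'],s['obs']['tool_pos'],s['obs']['ee_rot'])
T=campose(s); p=T[:3,:3].T@(np.array([.568,.034,.09])-T[:3,3]); u=int(s['cx']+f(s)*p[0]/-p[2]); v=int(s['cy']-f(s)*p[1]/-p[2]); print(u,v)
u0,v0=max(u-70,0),max(v-52,0); print(u0,v0)
a=cv2.resize(s['image'][v0:v0+105,u0:u0+140],None,fx=5.5,fy=5.5,interpolation=cv2.INTER_CUBIC).astype(float)
cv2.imwrite('pics/w2c.png',np.clip((a/255)**.7*255,0,255).astype(np.uint8)[...,::-1])
```

```text
2.6 [0.56758062 0.03384435 0.2218137 ] [ 3.13892021 -0.00514288  0.27847992]
284 203
214 151
```

View pics/w2c.png

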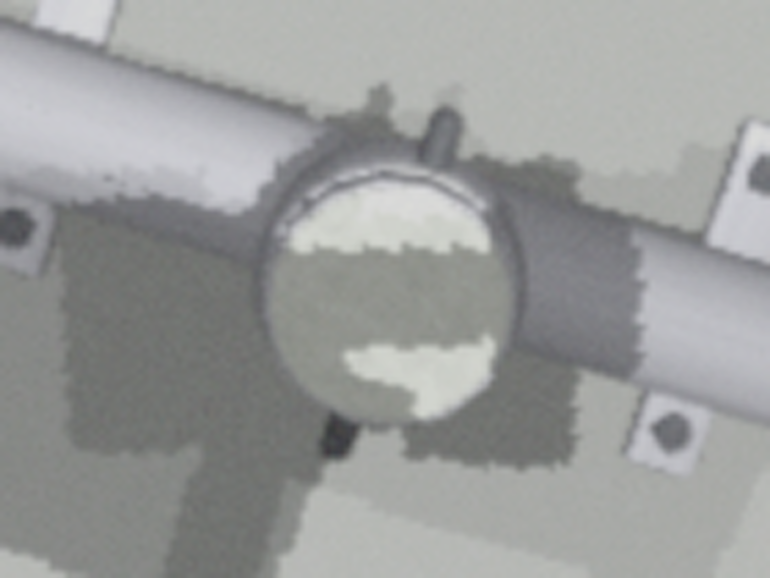

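The plate is at the centre. One lug is at crop (443,135), and there is a dark stub at crop (338,440), which is either the second lug or the valve. I'll check both radii.

Run:
```python
from h import *
s=pickle.load(open('w2.pkl','rb')); P=cloud(s)
g=P[151:256,214:354].reshape(-1,3); k=(g[:,2]>.098)&(g[:,2]<.112); q=g[k]
c,r=cv2.minEnclosingCircle(q[:,:2].astype(np.float32)); C=np.array(c); print('plate',C,r,np.median(q[:,2]))
for n,u,v in (('lugtip',447,110),('lugmid',440,140),('lug root',434,162),('stub mid',340,435),('stub tip',334,455)):
    U,V=214+(u+.5)/5.5-.5,151+(v+.5)/5.5-.5
    p=onz(s,U,V,.091); d=p[:2]-C; print(n,p.round(4),'r',np.hypot(*d).round(4),'ang',np.degrees(np.arctan2(d[1],d[0])).round(1),'depth pt',P[int(round(V)),int(round(U))].round(4))
```

```text
plate [0.56824106 0.03402176] 0.020962458103895187 0.10329200003317532
lugtip [0.6002 0.0335 0.091 ] r 0.0319 ang -0.9 depth pt [0.5998 0.0333 0.0911]
lugmid [0.595  0.0332 0.091 ] r 0.0268 ang -1.7 depth pt [0.5952 0.0329 0.091 ]
lug root [0.5912 0.0332 0.091 ] r 0.023 ang -2.1 depth pt [0.5913 0.0337 0.0924]
stub mid [0.5411 0.0355 0.091 ] r 0.0272 ang 176.9 depth pt [0.5418 0.036  0.0946]
stub tip [0.5373 0.0355 0.091 ] r 0.031 ang 177.2 depth pt [0.538  0.036  0.0924]
```

Both lugs check out: radius 31–32 mm, height 91 mm, line at about -1.9°. The head axis is at (0.568,0.034). Now back to the funnel to grasp it at a yaw of about 0.88.

>>> move_arm:
  deltas: [0,0,-0.08,-2,3.85,0,-1,0,0,-0.16,-4,7.7,0,-1,0,0,-0.24,-6,11.5,0,-1,0,0,-0.32,-8,15.4,0,-1,0,0,-0.4,-10,19.2,0,-1,0,0,-0.48,-12,23,0,-1,0,0,-0.56,-14,26.8,1,-1,0,0,-0.6,-15,28.9,3,-1]

```text
time: 3.45
tool_pos: [0.5022, -0.2902, 0.1912]
ee_rot: [3.135, 0.001, 0.875]
wrist_force: [0.5, 0.5, 0.3]
width: 0.0941
finger_force: 0.0
```

>>> move_arm:
  deltas: [0,0,0,0,0,0,-1,0,0,0,0,0,0,-1]

```text
time: 3.65
tool_pos: [0.5024, -0.2854, 0.1887]
ee_rot: [-3.141, -0.0, 0.876]
wrist_force: [0.2, -0.7, 0.3]
width: 0.094
finger_force: 0.0
```

```bash
cat >> h.py <<'E'
def need(x,y,z,yaw=None):
    o=robot.get_obs(); M=R.from_euler('xyz',o['ee_rot']); d=M.inv().apply(np.array([x,y,z])-o['tool_pos'])*100
    print('t',o['time'],'pos',o['tool_pos'].round(4),'rpy',o['ee_rot'].round(4),'F',o['wrist_force'].round(1),'shift cm',d.round(2))
    y=o['ee_rot'][2] if yaw is None else yaw
    print('turn',(M.inv()*R.from_euler('xyz',[np.pi,0,y])).as_rotvec().round(4))
E
python3 - <<'E'
from h import *
need(.5027,-.285,.046,.88)
E
```

```text
t 3.65 pos [ 0.5024 -0.2854  0.1887] rpy [-3.1409e+00 -3.0000e-04  8.7560e-01] F [ 0.2 -0.7  0.3] shift cm [5.000e-02 1.000e-02 1.427e+01]
turn [-0.0007 -0.0003 -0.0044]
```

>>> move_arm:
  deltas: [0,0,0,0,0,4,-1,0,0,0,0,0,8,-1,0,0,0,0,0,11,-1,0,0,0,0,0,13,-1,0,0,0,0,0,14.2,-1,0,0,0,0,0,14.2,-1,0,0,0,0,0,14.2,1,0,0,0,0,0,14.2,1]

```text
time: 4.45
tool_pos: [0.5049, -0.2847, 0.049]
ee_rot: [3.138, -0.0, 0.88]
wrist_force: [-0.4, -0.8, 0.1]
width: 0.0814
finger_force: 0.0
```

>>> move_arm:
  deltas: [0,0,0,0,0,0,1,0,0,0,0,0,0,1,0,0,0,0,0,0,1,0,0,0,0,0,0,1,0,0,0,0,0,0,1]

```text
time: 4.95
tool_pos: [0.5036, -0.2841, 0.0469]
ee_rot: [3.141, 0.0, 0.88]
wrist_force: [-0.2, 0.3, 1.3]
width: 0.0502
finger_force: 30.0
```

>>> move_arm:
  deltas: [0,0,0,0,0,-2,1,0,0,0,0,0,-6,1,0,0,0,0,0,-10.5,1,0,0,0,0,0,-15,1,0,0,0,0,0,-18.5,1,0,0,0,0,0,-20.5,1,0,0,0,0,0,-20.5,1,0,0,0,0,0,-20.5,1]

```text
time: 5.75
tool_pos: [0.5033, -0.2838, 0.2504]
ee_rot: [-3.14, 0.0, 0.88]
wrist_force: [-0.1, -0.3, -3.2]
width: 0.0499
finger_force: 30.0
```

Run:
```python
from h import *
need(.5682,.034,.252,1.03); print(robot.get_obs()['width'],robot.get_obs()['finger_force'])
s=snap('wrist'); pickle.dump(s,open('w3.pkl','wb')); save(s,'w3.png')
```

```text
t 5.75 pos [ 0.5033 -0.2838  0.2504] rpy [-3.140e+00  2.000e-04  8.798e-01] F [-0.1 -0.3 -3.2] shift cm [ 28.63 -15.25  -0.14]
turn [-0.0016  0.     -0.1502]
0.049874142115425776 29.999766647815704
```

View pics/w3.png

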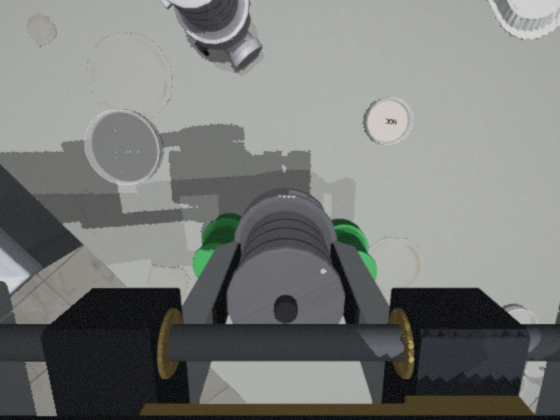

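The funnel is held upright in the gripper, with the lid at (286,300). I'll carry it over at height and measure its offset in the grip meanwhile.

Run:
```python
from h import *
s=pickle.load(open('w3.pkl','rb')); P=cloud(s); o=s['obs']; M=R.from_euler('xyz',o['ee_rot'])
g=P[180:325,225:350].reshape(-1,3); q=M.inv().apply(g-o['tool_pos'])
for n,a,b in (('lid',-.053,-.047),('shoulder',.018,.034)):
    k=(q[:,2]>a)&(q[:,2]<b)&(np.hypot(q[:,0],q[:,1])<.04); t=q[k]
    c,r=cv2.minEnclosingCircle(t[:,:2].astype(np.float32)); print(n,k.sum(),np.round(c,4),round(r,4),np.median(t[:,2]).round(4))
```

```text
lid 7403 [0.0007 0.0008] 0.0273 -0.0494
shoulder 1766 [0.0042 0.0002] 0.0317 0.0212
```

>>> move_arm:
  deltas: [0,0,-0.02,3.2,-1.7,-1.5,1,0,0,-0.04,7,-3.7,-1.5,1,0,0,-0.06,10.8,-5.7,-1.5,1,0,0,-0.08,14.6,-7.8,-1.5,1,0,0,-0.1,18.4,-9.8,-1.5,1,0,0,-0.12,22.2,-11.8,-1.5,1,0,0,-0.14,26,-13.8,-1.5,1,0,0,-0.15,28.6,-15.2,-1.5,1]

```text
time: 6.6
tool_pos: [0.5678, 0.0361, 0.2634]
ee_rot: [-3.136, 0.002, 1.033]
wrist_force: [-0.1, 0.1, -2.0]
width: 0.0499
finger_force: 30.0
```

>>> move_arm:
  deltas: [0,0,0,0,0,4,1,0,0,0,0,0,7,1,0,0,0,0,0,7,1,0,0,0,0,0,7,1]

```text
time: 7.0
tool_pos: [0.5676, 0.0332, 0.1946]
ee_rot: [-3.138, 0.002, 1.03]
wrist_force: [0.4, -0.4, -2.3]
width: 0.0505
finger_force: 30.0
```

Run:
```python
from h import *
need(.5682,.034,.142,1.03)
```

```text
t 7.0 pos [0.5676 0.0332 0.1946] rpy [-3.1375e+00  2.3000e-03  1.0297e+00] F [ 0.4 -0.4 -2.3] shift cm [0.11 0.04 5.26]
turn [-0.0041  0.0023 -0.0003]
```

>>> move_arm:
  deltas: [0,0,0,0.05,0,3,1,0,0,0,0.05,0,4.3,1,0,0,0,0.05,0,5,1,0,0,0,0.05,0,5,1,0,0,0,0.05,0,5,1]

```text
time: 7.5
tool_pos: [0.5696, 0.0335, 0.148]
ee_rot: [3.14, -0.001, 1.03]
wrist_force: [0.1, -0.2, -2.0]
width: 0.0501
finger_force: 30.0
```

>>> move_arm:
  deltas: [0,0,0,0,0,0.2,1,0,0,0,0,0,0.4,1,0,0,0,0,0,0.4,1,0,0,0,0,0,0.4,1]

```text
time: 7.9
tool_pos: [0.5689, 0.0337, 0.1428]
ee_rot: [3.141, 0.0, 1.03]
wrist_force: [-0.6, 0.1, -2.6]
width: 0.0498
finger_force: 30.0
```

>>> move_arm:
  deltas: [0,0,0,0,0,0.15,1,0,0,0,0,0,0.3,1,0,0,0,0,0,0.3,1]

```text
time: 8.2
tool_pos: [0.5687, 0.0337, 0.1393]
ee_rot: [-3.141, 0.0, 1.03]
wrist_force: [-1.0, -0.5, -2.2]
width: 0.0498
finger_force: 30.0
```

>>> move_arm:
  deltas: [0,0,0,0,0,0.1,1,0,0,0,0,0,0.2,1,0,0,0,0,0,0.2,1]

```text
time: 8.5
tool_pos: [0.5688, 0.0337, 0.1375]
ee_rot: [-3.141, 0.0, 1.03]
wrist_force: [0.1, 0.2, -2.0]
width: 0.0498
finger_force: 30.0
```

>>> move_arm:
  deltas: [0,0,0,0,0,0.1,1,0,0,0,0,0,0.2,1,0,0,0,0,0,0.2,1]

```text
time: 8.8
tool_pos: [0.5688, 0.0337, 0.1355]
ee_rot: [-3.141, 0.0, 1.03]
wrist_force: [1.1, 0.2, -2.0]
width: 0.0499
finger_force: 30.0
```

The underside is already below the rest-on-lugs height with no force, so the slots are over the lugs. I'll keep pressing gently.

>>> move_arm:
  deltas: [0,0,0,0,0,0.15,1,0,0,0,0,0,0.3,1,0,0,0,0,0,0.45,1,0,0,0,0,0,0.45,1]

```text
time: 9.2
tool_pos: [0.5687, 0.0337, 0.1308]
ee_rot: [-3.141, 0.0, 1.03]
wrist_force: [0.1, 0.3, -3.0]
width: 0.0496
finger_force: 30.0
```

>>> move_arm:
  deltas: [0,0,0,0,0,0.15,1,0,0,0,0,0,0.3,1,0,0,0,0,0,0.4,1,0,0,0,0,0,0.4,1]

```text
time: 9.6
tool_pos: [0.5693, 0.034, 0.1281]
ee_rot: [3.141, -0.001, 1.03]
wrist_force: [-1.3, 1.4, 2.1]
width: 0.0498
finger_force: 30.0
```

>>> move_arm:
  deltas: [0,0,0,0,0,0.1,1,0,0,0,0,0,0.2,1,0,0,0,0,0,0.3,1,0,0,0,0,0,0.3,1]

```text
time: 10.0
tool_pos: [0.5693, 0.0339, 0.1247]
ee_rot: [3.141, -0.001, 1.03]
wrist_force: [-0.5, 2.6, 5.7]
width: 0.0498
finger_force: 30.0
```

>>> move_arm:
  deltas: [0,0,0,0,0,0.1,1,0,0,0,0,0,0.2,1,0,0,0,0,0,0.2,1,0,0,0,0,0,0.2,1]

```text
time: 10.4
tool_pos: [0.5694, 0.0339, 0.1232]
ee_rot: [3.14, -0.001, 1.03]
wrist_force: [-1.3, 2.5, 6.8]
width: 0.0498
finger_force: 30.0
```

>>> move_arm:
  deltas: [0,0,0,0,0,0.1,1,0,0,0,0,0,0.2,1,0,0,0,0,0,0.2,1]

```text
time: 10.7
tool_pos: [0.5694, 0.034, 0.1214]
ee_rot: [3.14, -0.001, 1.03]
wrist_force: [-1.4, 1.7, 7.3]
width: 0.0499
finger_force: 30.0
```

>>> move_arm:
  deltas: [0,0,0,0,0,0.05,1,0,0,0,0,0,0.1,1,0,0,0,0,0,0.1,1]

```text
time: 11.0
tool_pos: [0.5694, 0.034, 0.1207]
ee_rot: [3.14, -0.001, 1.03]
wrist_force: [-1.0, 2.6, 9.7]
width: 0.0499
finger_force: 30.0
```

>>> move_arm:
  deltas: [0,0,0.08,0,0,0,1,0,0,0.16,0,0,0,1,0,0,0.24,0,0,0,1,0,0,0.32,0,0,0,1,0,0,0.4,0,0,0,1,0,0,0.4,0,0,0,1]

```text
time: 11.6
tool_pos: [0.5699, 0.0332, 0.1209]
ee_rot: [3.139, -0.002, 0.628]
wrist_force: [-1.2, 0.5, 8.6]
width: 0.0501
finger_force: 30.0
```

```bash
python3 -c "
from h import *
o=robot.get_obs();print(o['wrist_torque'],o['wrist_force'],o['tool_pos'],o['ee_rot'])"
```

```text
[ 0.18972951  0.27603498 -0.07834949] [-1.22620592  0.51053546  8.58619616] [0.56987353 0.03322707 0.12093627] [ 3.13903815e+00 -1.97191160e-03  6.28087760e-01]
```

>>> move_arm:
  deltas: [0,0,0.08,0,0,0,1,0,0,0.16,0,0,0,1,0,0,0.24,0,0,0,1,0,0,0.32,0,0,0,1,0,0,0.4,0,0,0,1,0,0,0.4,0,0,0,1]

```text
time: 12.2
tool_pos: [0.5701, 0.0329, 0.121]
ee_rot: [3.139, -0.003, 0.228]
wrist_force: [-0.8, 1.7, 9.2]
width: 0.0502
finger_force: 30.0
```

```bash
python3 -c "
from h import *
o=robot.get_obs();print(o['wrist_torque'],o['wrist_force'],o['tool_pos'],o['ee_rot'])
s=snap('wrist');pickle.dump(s,open('w4.pkl','wb'));save(s,'w4.png')"
```

```text
[ 0.05906956  0.14912611 -0.08115451] [-0.82192391  1.69860223  9.21910015] [0.57013248 0.03285537 0.12102023] [ 3.13919824 -0.00325775  0.22790642]
```

View pics/w4.png

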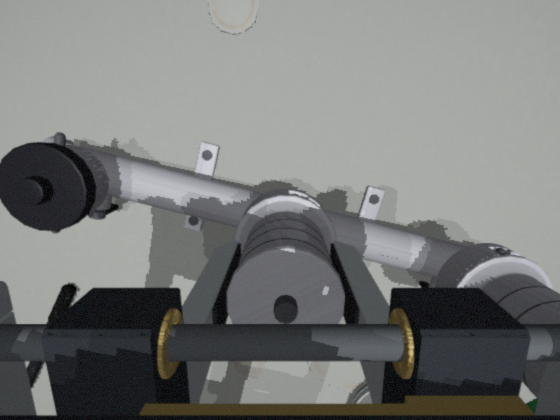

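The funnel is seated and turned 0.80 rad with low torque. I'll ease up and check that the lugs hold it in the notches.

>>> move_arm:
  deltas: [0,0,0,0,0,-0.15,1,0,0,0,0,0,-0.3,1,0,0,0,0,0,-0.45,1,0,0,0,0,0,-0.6,1,0,0,0,0,0,-0.7,1,0,0,0,0,0,-0.7,1]

```text
time: 12.85
tool_pos: [0.5695, 0.0329, 0.126]
ee_rot: [3.14, -0.001, 0.229]
wrist_force: [3.1, -1.5, 1.8]
width: 0.0493
finger_force: 30.0
```

```bash
python3 -c "
from h import *
o=robot.get_obs();print(o['wrist_torque'],o['wrist_force'],o['tool_pos'],o['ee_rot'])"
```

```text
[-0.33033154 -0.45998623 -0.0245896 ] [ 3.0673418  -1.49057013  1.75211343] [0.56951576 0.03289904 0.12598942] [ 3.13986659e+00 -8.10726619e-04  2.29373232e-01]
```

>>> move_arm:
  deltas: [0,0,0,0,0,-0.1,1,0,0,0,0,0,-0.2,1,0,0,0,0,0,-0.2,1]

```text
time: 13.15
tool_pos: [0.569, 0.0329, 0.1263]
ee_rot: [3.14, 0.001, 0.229]
wrist_force: [5.1, -2.8, -5.5]
width: 0.05
finger_force: 30.0
```

The hooks hold against an upward pull, so it's locked. I'll relax, open and rise.

>>> move_arm:
  deltas: [0,0,0,0,0,0.15,1,0,0,0,0,0,0.2,1,0,0,0,0,0,0.2,-1,0,0,0,0,0,0.2,-1,0,0,0,0,0,0.2,-1,0,0,0,0,0,0.2,-1,0,0,0,0,0,0.2,-1,0,0,0,0,0,0.2,-1]

```text
time: 13.95
tool_pos: [0.5687, 0.0338, 0.1261]
ee_rot: [-3.141, 0.0, 0.23]
wrist_force: [-0.4, 0.6, 0.9]
width: 0.093
finger_force: 0.0
```

>>> move_arm:
  deltas: [0,0,0,0,0,-1,-1,0,0,0,0,0,-4,-1,0,0,0,0,0,-8,-1,0,0,0,0,0,-12,-1,0,0,0,0,0,-14,-1,0,0,0,0,0,-14,-1,0,0,0,0,0,-14,-1]

```text
time: 14.65
tool_pos: [0.5689, 0.0337, 0.2662]
ee_rot: [3.141, -0.0, 0.23]
wrist_force: [0.3, 0.0, -0.7]
width: 0.094
finger_force: 0.0
```

Run:
```python
from h import *
s=snap('wrist'); P=cloud(s); save(s,'w5.png'); o=s['obs']; print(o['time'],o['tool_pos'],o['wrist_force'],o['width'])
for S in (s,snap('top')):
    g=cloud(S).reshape(-1,3); g=g[np.hypot(g[:,0]-.568,g[:,1]-.034)<.04]
    for n,a,b in (('lid',.170,.182),('shoulder',.094,.105)):
        t=g[(g[:,2]>a)&(g[:,2]<b)]
        if len(t)>5:
            c,r=cv2.minEnclosingCircle(t[:,:2].astype(np.float32)); print(n,len(t),np.round(c,4),round(r,4),np.median(t[:,2]).round(4),'expect',.079+(.097 if n=='lid' else .021))
```

```text
14.65 [0.56892026 0.03369751 0.26623353] [ 0.2509468   0.00324949 -0.69464949] 0.09403958831422629
lid 2769 [0.5683 0.0323] 0.0257 0.1755 expect 0.176
shoulder 329 [0.5688 0.0323] 0.0323 0.1043 expect 0.1
lid 327 [0.5687 0.0322] 0.0257 0.1753 expect 0.176
shoulder 66 [0.5691 0.0314] 0.0326 0.1033 expect 0.1
```

View pics/w5.png

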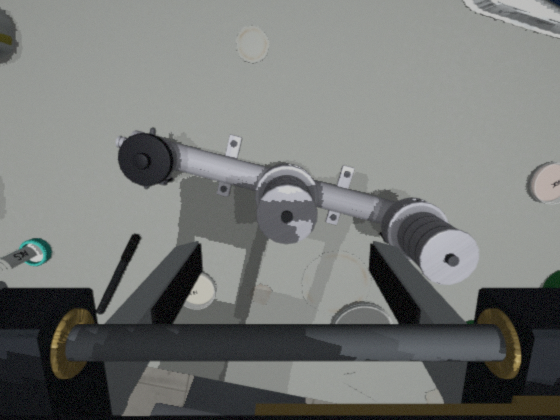

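The funnel stands upright at (287,210), released. Its lid top is at 175.5 mm against 176 expected when locked, and its axis is within 2 mm of the head's. The neighbours are untouched.

```bash
python3 -c "
from bench import robot
print(robot.close_job())"
```

```text
the job is handed in; nothing more can be done
None
```

The steel funnel is locked on the empty head, upright and released, and the job was handed in at about 15 s of the 67 s allowed; the lid height measured 175.5 mm (176 expected when locked), but no verdict came back.

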